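# Hold a painted tag in the curing stand's window

## Robot

A 6-joint arm with a two-finger parallel gripper is mounted at the origin on the work surface; the furniture and walls round the work are solid. World frame = base frame: x ahead of the robot, y to its left, z up, the work surface at z = 0. Lengths are in m, angles in degrees, forces in N, time in s.
With the tool pointing down it reaches from about 0.375 to 0.9 m from the base axis. Payload 3.1 kg.
Tool frame: the origin (TCP) lies on the centre line of the jaws, within the pads' length; the fingertips stand 17 mm ahead of it and the grasp point (between the pads) lies 2 mm behind it; z points along the fingers, y is the line along which they close (so a half turn about z gives the same grasp; the last joint's range is limited). The gripper opens to 87 mm and grips with 3 to 60 N. Pads are 19 mm wide; open, the fingers measure 117 mm over their backs; the gripper's body (75 mm by 190 mm) begins 51 mm behind the grasp point.
Start: joints at [-74.284, 30.224, 82.088, -0, 67.689, -10.227], TCP at [0.273, -0.562, 0.24] pointing down, gripper open.
Joint ranges: [-176.69, 176.69], [-43.24, 126.21], [12.49, 139.97], [-82, 262], [0, 151.66], [-163.58, 163.58]. Speed limits (degrees/s): [159.86, 159.86, 180, 180, 180, 180].

## Interface

Orientations are given as a 3x3 rotation matrix whose columns are the frame's x, y, z axes.
In Python, from rig import bot, imaging, finder gives the robot as it stands. The module is installed in compiled form; this text tells all that it offers.
- The arm moves only by the tool play_rows, never from a script. Its argument "motion" is a list that holds one entry, the list of rows, each a list of 6 numbers: the shift along the tool's x, y, z in m, then the turn, a rotation vector about the tool's x, y, z in degrees. In form: [[[dx, dy, dz, wx, wy, wz], ...]]. A call has 1 to 8 rows; each row is the pose to reach, as a shift and turn from the pose commanded when the call began, along the tool's axes at that moment; what a row does not reach only later rows make up. A row lasts 1/12 s, in which the tool goes at most 41.7 mm and 7.16 degrees, less where a joint would pass 70% of its speed; a pose out of reach is approached as far as the arm can. A call with a gripper value outside its range is refused whole. "fingers" is the finger opening in m, from 0 to 0.087, set as the call begins (left out, the last holds). The fingers move at their own pace and stop on an object; the grip force is fixed at half the most. Time passes only in rows, so rows that repeat a pose let the fingers close. It gives the time, the measured TCP pose, the force, the opening and the grip force at its end, in the units of the state.
- bot.read_state(): the state, without advancing time (a new reading comes with each control period).
- imaging.capture(name): name is "scene" or "top" or "wrist"; returns a dict with "frame" (480x640x3 uint8, red, green, blue), "camera_matrix" (3x3 intrinsics, pixels), "k1" (the pictures are not rectified: a ray, as slopes to the right and down, at radius r is drawn at 1 + k1 r^2 times it, then the intrinsics apply), "R" (3x3) and "t" (3): a world point X has camera coordinates R X + t. Camera axes: x right, y down, z forward; pixel columns grow to the right and rows downward; lengths in m; the calibration is good to about 2 mm. A picture is of the moment at which its call begins. There is no depth.
- bot.hand_in(): hands the job in; it is judged then, once.
Trained networks look in the newest picture that a camera, given by its name, has taken for a name from the list of things; names that differ only in an ending like _2 or _b are one class to them, and where a whole thing is asked for, a point or a joint stands for the part that bears it (a point fixed in the world has none). Each returns a list of dicts, best first, with "confidence" (0 to 1); they miss things now and then, are a little off and sometimes report something else, mostly with a low value. They report only what shows in the picture. A call takes as long as a camera call. They do not tell look-alikes from the thing itself.
- finder.recognise(camera, name): "at" ([x, y, z] in m, in world coordinates, good to about 4 mm: the middle of the surface that is visible of it).
- finder.outline_of(camera, name): "pixels" (480x640 bool, what is visible of it).
The state is a dict: "time_s": time; "joint_positions": joint angles; "qvel": joint speeds; "tau": joint torques, N m; "position": TCP position; "tcp_rot": TCP orientation; "force": force on the tool from outside, world axes, zero at the start; "moment": the same for the moment, N m; "opening": opening from 0.0 (shut) to 1.0 (fully open); "grasp_force": force on a finger pad.
Only numpy, scipy, OpenCV 4.12 (cv2) and the standard library are available. Lean on these libraries where they do the work, as an engineer would, in place of code of your own. Each camera call takes 0.05 s, during which the arm holds its last target. There are 200 camera calls.

## Task

Cure the varnish on the blue wooden tag: first slide the lamp sled by its red knob toward the guard hood until it clicks into its station under the slot window, then take the blue tag out of the rack and lower it, painted end down and upright, through the slot. Finish while still gripping the tag, held steady in the air with its painted end more than halfway down between the two lamp bars, clear of the sled tray beneath and not pressing against the slot. Leave the other two tags in the rack and everything else where it is.

Things in the scene. Friction and masses are not known exactly. Their poses are not given: they have to be found in the camera images.
- tag_blue: wooden tag with its lower 68 mm painted blue, upper part bare light wood; 40 (x) x 10 (y) x 125 (z) mm, 60 g, bottom 6 mm narrowed to 34 x 6 mm. Origin at the centre of its underside, z up its length. Stands in any one of the three rack pockets, its underside 10 mm and its top 135 mm above the table. Grip it near the top across its 10 mm thickness (along its y)
- tag_blue_foot (a point): centre of the underside (painted end) of the blue tag, the same point as its origin, axes as the tag
- tag_red: wooden tag with its lower 68 mm painted red, upper part bare light wood, same size; stays in the rack
- tag_yellow: wooden tag with its lower 68 mm painted yellow, upper part bare light wood, same size; stays in the rack
- tag_rack: fixed brown wooden block 176 (x) x 56 (y) x 40 (z) mm, origin at the centre of its underside; three pockets in a row along its x at -54, 0 and +54 mm, each 43 x 13 mm and 30 mm deep (pocket floor 10 mm above the table), a tag stands in each
- curing_stand: fixed grey base plate 130 (x) x 300 (y) x 12 (z) mm with two steel rods along y, origin at the centre of its underside, yaw within 0.2 rad. A guard hood 116 (x) x 80 (y) mm stands on it, centred at y +85 mm: amber sides, white top plate from 80 to 88 mm height with the slot window, open at both y ends
- window (a point): centre of the slot at the upper face of the white hood plate, 88 mm above the table; axes as the stand (x along the slot, y across it and along the rods, z up). The slot is 44 (x) x 14 (y) mm through the 8 mm plate, 2.5 mm chamfer at the mouth: 2 mm clearance on every side of a tag
- station_mark (a point): centre of the base's top, 12 mm above the table, abreast of a small green line on the base's front (-x) edge. The sled is at its station when its knob stands over this point
- lamp_sled (a joint): slide of the black lamp sled along the stand's +y toward the hood, m: travel 0 to 0.115, starts at 0 to 0.045. A sprung ball clicks into a notch at 0.095 (the station): passing the ridge on either side of it takes about 3 N; released within 4 mm of it, the notch centres the sled within 1 mm. Elsewhere 1 N of friction holds the sled
- lamp_gap (a point): middle of the gap between the sled's two silver lamp bars (violet faces), on the top of the black sled tray, 26 mm above the table; moves with the sled, axes as the stand. Bars 66 (x) x 18 (y) mm, 26 to 72 mm above the table, 30 mm gap along y. At the station it lies under the window's centre
- sled_knob (a point): centre of the top of the sled's red round knob, 85 mm above the table, 24 mm diameter, 26 mm tall on a 14 mm steel post; moves with the sled, 85 mm behind (-y) the lamp gap, axes as the stand
- cactus_left: white pot with a green cactus, 79 x 78 x 144 mm; a bystander, origin at its underside
- cactus_right: white pot with a green cactus, 82 x 83 x 150 mm; a bystander, origin at its underside
- paint_red_bottle: red paint bottle with black cap, 43 x 43 x 114 mm; a bystander, origin at its underside
- paint_white_bottle: white paint bottle with black cap, 43 x 43 x 109 mm; a bystander, origin at its underside
- mug: black mug with cream rim, 82 x 82 x 88 mm; a bystander, origin at its underside
There are look-alikes about, which are no part of the job. Leave any turquoise look-alike of the tag_blue alone.

How it is judged (in metres and radians):
On the way, in this order (a step that is already met when the one before it is completed fails the run):
1. the lamp sled rests in its station under the window (value of joint lamp_sled between 0.091 and 0.099 m and velocity of joint lamp_sled between -0.01 and 0.01 m/s), for 0.2 s.
2. the blue tag's painted end has passed the slot, with the sled at its station (value of joint lamp_sled between 0.091 and 0.099 m and x of tag_blue_foot in the frame of window between -0.01 and 0.01 m and y of tag_blue_foot in the frame of window between -0.01 and 0.01 m and z of tag_blue_foot in the frame of window below -0.01 m and angle between tag_blue's own z axis and vertical below 0.15 rad), for 0.1 s.
At the end, for the whole second after the job is handed in: Through the last second: sled at 0.091 to 0.099; blue tag gripped (over 2 N), still, upright within 0.12 rad, its underside within 10 mm of the window centre in x and y, 38 to 60 mm below the hood top (tray at 62 mm), pressing on stand or sled with under 2.5 N (value of joint lamp_sled between 0.091 and 0.099 m and x of tag_blue_foot in the frame of window between -0.01 and 0.01 m and y of tag_blue_foot in the frame of window between -0.01 and 0.01 m and z of tag_blue_foot in the frame of window between -0.06 and -0.038 m and angle between tag_blue's own z axis and vertical below 0.12 rad and contact force between the fingers and tag_blue above 2 N and contact force between tag_blue and curing_stand below 2.5 N and linear speed of tag_blue below 0.02 m/s); the arm keeps its last pose, push and grip.
It fails at once if another tag is taken or displaced by more than 20 mm (distance of any of tag_red, tag_yellow from where it was at the start of the episode above 0.02 m).
It fails at once if a bystander is displaced by more than 30 mm (distance of any of cactus_left, cactus_right, paint_red_bottle, paint_white_bottle, mug from where it was at the start of the episode above 0.03 m).
It also fails if it takes over 53 s, if anything falls off the work surface, if the arm or the gripper's body presses on something with over 40 N, if the wrist force passes 120 N, or if a joint passes its speed limit or range.

## Working session

There is one attempt and no reset: what is moved stays moved. The work goes in short steps, Python scripts to look and compute and a tool call to move; the robot and the scene stay as the last step left them, time stands still between calls to the robot, and variables do not carry over. Pictures are saved under pics/ and viewed, at most 10 in all, crops included, and the job is handed in when it is done.

Besides the shell and the picture viewer there is one more tool, called after "Call:" by a JSON object that holds its "method" and its "body". play_rows: Moves the arm, as the interface text tells. Its arguments: {"type":"object","properties":{"motion":{"type":"array"},"fingers":{"type":"number"}},"required":["motion"]}

```bash
mkdir -p pics
cat > h.py <<'E'
import numpy as np, cv2
from rig import bot, imaging, finder
def save(c,n): cv2.imwrite('pics/'+n+'.png', c['frame'][:,:,::-1])
def proj(c,X):
    p=np.atleast_2d(X)@np.array(c['R']).T+np.array(c['t']); s=p[:,:2]/p[:,2:]
    s=s*(1+c['k1']*(s**2).sum(1,keepdims=True)); K=np.array(c['camera_matrix'])
    return s*[K[0,0],K[1,1]]+K[:2,2]
def ray(c,uv,z):
    K=np.array(c['camera_matrix']); uv=np.atleast_2d(np.float64(uv))
    d=(uv-K[:2,2])/[K[0,0],K[1,1]]; s=d.copy()
    for _ in range(20): s=d/(1+c['k1']*(s**2).sum(1,keepdims=True))
    R=np.array(c['R']); o=-R.T@np.array(c['t']); w=np.c_[s,np.ones(len(s))]@R
    return o+w*((z-o[2])/w[:,2])[:,None]
E
python3 - <<'E'
from h import *
np.set_printoptions(precision=4,suppress=True)
for cam in ['scene','top']:
    c=imaging.capture(cam); save(c,cam+'0'); print(cam, -np.array(c['R']).T@c['t'])
    for n in ['tag_blue','tag_red','tag_yellow','tag_rack','curing_stand','sled_knob','lamp_sled','mug','cactus_left','paint_red_bottle','paint_white_bottle']:
        print(n,[(np.array(d['at']).round(3).tolist(),round(d['confidence'],2)) for d in finder.recognise(cam,n)[:4]])
E
```

```text
scene [-0.1729 -0.7126  0.7186]
tag_blue [([0.386, -0.116, 0.068], 0.69), ([0.42, -0.247, 0.088], 0.62)]
tag_red [([0.473, -0.244, 0.088], 0.97)]
tag_yellow [([0.528, -0.244, 0.095], 0.86)]
tag_rack [([0.449, -0.262, 0.034], 0.94)]
curing_stand [([0.492, 0.081, 0.026], 0.78)]
sled_knob []
lamp_sled [([0.503, 0.033, 0.04], 0.93)]
mug [([0.295, 0.263, 0.026], 0.69)]
cactus_left [([0.64, 0.273, 0.07], 0.62)]
paint_red_bottle [([0.645, 0.094, 0.056], 0.81)]
paint_white_bottle [([0.64, 0.173, 0.051], 0.62), ([0.502, 0.038, 0.035], 0.34)]
top [0.3772 0.0096 1.5213]
tag_blue [([0.387, -0.108, 0.124], 0.5)]
tag_red [([0.479, -0.24, 0.113], 0.78)]
tag_yellow [([0.532, -0.237, 0.114], 0.7), ([0.482, -0.237, 0.114], 0.4)]
tag_rack [([0.471, -0.222, 0.037], 0.6)]
curing_stand [([0.503, 0.064, 0.026], 0.72)]
sled_knob [([0.505, 0.032, 0.024], 0.75)]
lamp_sled [([0.51, 0.028, 0.029], 0.59), ([0.505, 0.065, 0.027], 0.55)]
mug [([0.308, 0.298, 0.053], 0.82)]
cactus_left [([0.645, 0.285, 0.077], 0.78)]
paint_red_bottle [([0.646, 0.104, 0.081], 0.58), ([0.506, 0.064, 0.024], 0.29)]
paint_white_bottle [([0.646, 0.1, 0.082], 0.45)]
```

```bash
ls pics
```

```text
scene0.png
top0.png
```

View pics/scene0.png

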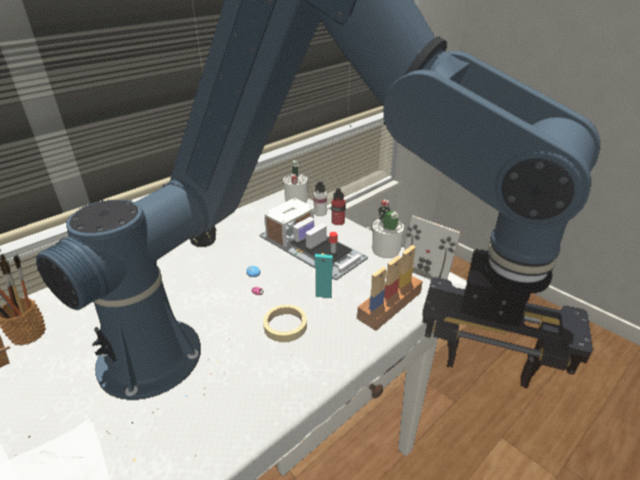

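View pics/top0.png

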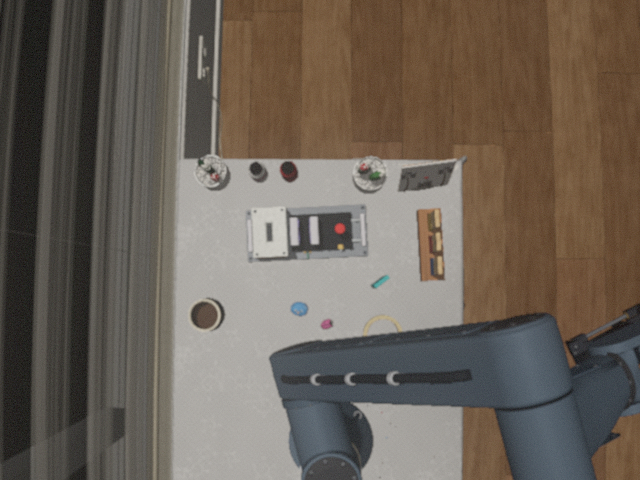

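The scene picture shows the blue tag in the nearest rack pocket (about 377,290). The turquoise look-alike stands alone at (323,276). In the top picture the rack is at (431,245), the knob at (340,229) and the hood at (269,232), so the stand is nearly axis-aligned.

Run:
```python
from h import *
np.set_printoptions(precision=4,suppress=True)
c=imaging.capture('top'); f=c['frame']; print(c['camera_matrix'],c['k1'])
a=cv2.resize(f[190:290,235:455],None,fx=3.6,fy=3.6,interpolation=cv2.INTER_CUBIC); cv2.imwrite('pics/topcrop.png',a[:,:,::-1])
hsv=cv2.cvtColor(f,cv2.COLOR_RGB2HSV)
m=((hsv[...,0]<8)|(hsv[...,0]>172))&(hsv[...,1]>170)&(hsv[...,2]>120)
m[:215]=0;m[245:]=0;m[:,:325]=0;m[:,355:]=0
ys,xs=np.nonzero(m); print('knob',len(xs),xs.mean(),ys.mean(),ray(c,[xs.mean(),ys.mean()],.083))
s=imaging.capture('scene')
for n in ['tag_blue']:
  for d in finder.outline_of('scene',n): 
    y,x=np.nonzero(d['pixels']); print(d['confidence'],x.min(),x.max(),y.min(),y.max())
K=finder.recognise('top','sled_knob'); print(K)
print(bot.read_state())
```

```text
[[613.7509   0.     319.9566]
 [  0.     613.7509 236.3274]
 [  0.       0.       1.    ]] -0.11828721567088132
knob 0 nan nan [[nan nan nan]]
0.87 369 385 267 310
0.79 314 331 255 299
[{'at': [0.5065, 0.0344, 0.0224], 'confidence': 0.73}]
{'time_s': 1.4, 'joint_positions': array([-74.2831,  30.2244,  82.088 ,   0.0006,  67.689 , -10.2273]), 'qvel': array([-0.0097, -0.0037,  0.0842,  0.0031, -0.0332,  0.0331]), 'tau': array([  0.0001, -44.0008, -17.698 ,   0.0634,   0.0505,  -0.    ]), 'position': array([ 0.2735, -0.562 ,  0.2395]), 'tcp_rot': array([[ 0.8992,  0.4375,  0.    ],
       [ 0.4375, -0.8992,  0.    ],
       [ 0.    , -0.    , -1.    ]]), 'force': array([-0.4313,  0.0506, -0.7544]), 'moment': array([-0.0364, -0.002 ,  0.0004]), 'grasp_force': 0.0, 'opening': 0.9997472944792847}<stdin>:8: RuntimeWarning: Mean of empty slice.
  ret = ret.dtype.type(ret / rcount)
```

View pics/topcrop.png

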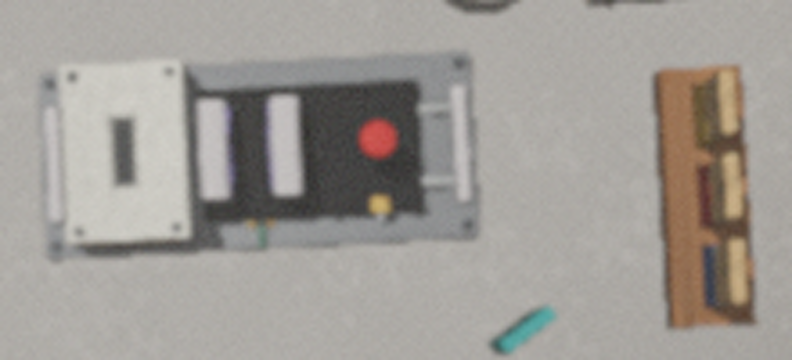

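The crop shows the slot at full-image (269.2,232.2), the knob at (340.3,228.9), the blue tag's top at about (440,265.5) and the station mark at (308.5,255). The yellow thing on the tray is small, off the knob.

Run:
```python
from h import *
np.set_printoptions(precision=4,suppress=True)
c=imaging.capture('top')
q=lambda p,z: ray(c,np.array(p)/3.6+[235,190],z)
print('slot',q([[123,152]],.088)); print('knob',q([[379,140]],.085)); print('mark',q([[264,225]],.012))
b=q([[42,72],[470,53],[50,262],[478,238]],.012); print('base',b, b.mean(0))
for i,j in((0,1),(2,3)): d=b[i]-b[j]; print(np.degrees(np.arctan2(-d[0],d[1])))
r=q([[658,72],[740,67],[669,328],[754,322]],.04); print('rack',r,r.mean(0))
d=r[0]-r[2]; print(np.degrees(np.arctan2(d[1],d[0]))); d=r[1]-r[3]; print(np.degrees(np.arctan2(d[1],d[0])))
print('tags',q([[738,272],[732,187],[728,102]],.135))
```

```text
slot [[0.5019 0.1497 0.088 ]]
knob [[ 0.5113 -0.0173  0.085 ]]
mark [[0.4592 0.0597 0.012 ]]
base [[ 0.5636  0.2141  0.012 ]
 [ 0.5788 -0.0809  0.012 ]
 [ 0.4325  0.2062  0.012 ]
 [ 0.4514 -0.0867  0.012 ]] [0.5066 0.0632 0.012 ]
2.94955635680019
3.691062531170926
rack [[ 0.5632 -0.2064  0.04  ]
 [ 0.5671 -0.2622  0.04  ]
 [ 0.3906 -0.2132  0.04  ]
 [ 0.3949 -0.2705  0.04  ]] [ 0.479  -0.2381  0.04  ]
2.2546415200060306
2.7724042843916044
tags [[ 0.4251 -0.2426  0.135 ]
 [ 0.4787 -0.2391  0.135 ]
 [ 0.5325 -0.2369  0.135 ]]
```

Call:
{"method": "play_rows", "body": {"motion": [[[0.225,-0.193,0,0,0,22.7],[0.225,-0.193,0,0,0,22.7],[0.225,-0.193,0,0,0,22.7],[0.225,-0.193,0,0,0,22.7],[0.225,-0.193,0,0,0,22.7],[0.225,-0.193,0,0,0,22.7],[0.225,-0.193,0,0,0,22.7],[0.225,-0.193,0,0,0,22.7]]]}}

```text
time_s: 2.12
position: [0.3919, -0.2832, 0.2395]
tcp_rot: [[0.998, 0.062, -0.001], [0.062, -0.998, 0.005], [-0.001, -0.005, -1.0]]
force: [0.1, 0.0, -0.0]
opening: 0.996
grasp_force: 0.0
```

```bash
cat >> h.py <<'E'
def go(x,y,z,yaw):
    "yaw: deg, direction of stand-like x axis; tool y = -(its y)"
    from scipy.spatial.transform import Rotation as Ro
    s=bot.read_state(); T=np.array(s['tcp_rot']); a=np.radians(yaw)
    G=np.array([[np.cos(a),np.sin(a),0],[np.sin(a),-np.cos(a),0],[0,0,-1]])
    print('t',s['time_s'],'pos',s['position'],'F',s['force'],'open',s['opening'],'grip',s['grasp_force'])
    print('shift',(T.T@(np.array([x,y,z])-s['position'])).round(4),'turn',Ro.from_matrix(T.T@G).as_rotvec(degrees=True).round(2))
np.set_printoptions(precision=4,suppress=True)
E
python3 -c "
from h import *
go(.511,-.017,.24,3.3)"
```

```text
t 2.1167 pos [ 0.3919 -0.2832  0.2395] F [ 0.114   0.0488 -0.0433] open 0.9956498346722148 grip 0.0
shift [ 0.1353 -0.2583  0.0007] turn [-0.29  0.05  0.23]
```

Call:
{"method": "play_rows", "body": {"motion": [[[0.135,-0.262,0,0,0,0],[0.135,-0.262,0,0,0,0],[0.135,-0.262,0,0,0,0],[0.135,-0.262,0,0,0,0],[0.135,-0.262,0,0,0,0],[0.135,-0.262,0,0,0,0],[0.135,-0.262,0,0,0,0],[0.135,-0.262,0,0,0,0]]], "fingers": 0.06}}

```text
time_s: 2.78
position: [0.5136, -0.0153, 0.24]
tcp_rot: [[0.998, 0.063, 0.003], [0.063, -0.998, 0.002], [0.003, -0.002, -1.0]]
force: [-0.1, -0.4, 0.1]
opening: 0.692
grasp_force: 0.0
```

```bash
python3 -c "
from h import *
c=imaging.capture('wrist'); save(c,'w1'); print(-np.array(c['R']).T@c['t'])
print(proj(c,[[.5113,-.0173,.085],[.5019,.1497,.088]]))
for n in ['sled_knob','window','lamp_gap']: print(n,[(d['at'],d['confidence']) for d in finder.recognise('wrist',n)[:3]])
go(.511,-.017,.24,3.3)"
```

```text
[ 0.5887 -0.0114  0.3866]
[[317.9571 236.2131]
 [116.128  235.9898]]
sled_knob [([0.5148, 0.0359, 0.0251], 0.94)]
window []
lamp_gap [([0.518, 0.0359, 0.0262], 0.84)]
t 2.9833 pos [ 0.5111 -0.0215  0.2395] F [-0.543  -0.1143 -0.488 ] open 0.6887610751611918 grip 0.0
shift [ 0.0002 -0.0045 -0.0005] turn [ 0.03  0.03 -0.05]
```

View pics/w1.png

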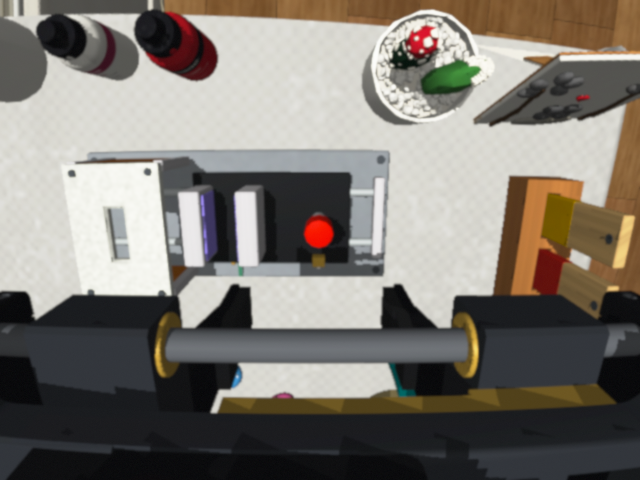

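The wrist picture shows the knob at (318,231), the slot at about (118,233) and the hood plate with its top corners at (65,165) and (162,161). These match the top-view projections to within about 5 px. I'll refine them by segmentation.

```bash
cat >> h.py <<'E'
def slot(c,guess,z=.088,r=40):
    g=cv2.GaussianBlur(c['frame'],(3,3),0).min(2); x,y=np.int32(guess); x0=max(x-r,0); w=g[max(y-r,0):y+r,x0:x+r]
    lo,hi=np.percentile(w,5),np.percentile(w,80)
    n,l,st,ce=cv2.connectedComponentsWithStats((w<hi-0.2*(hi-lo)).astype(np.uint8))
    k=1+np.argmax(st[1:,4]*(np.abs(ce[1:]-[x-x0,min(y,r)]).max(1)<20)); pts=np.argwhere(l==k)[:,::-1]+[x0,max(y-r,0)]
    b=cv2.boxPoints(cv2.minAreaRect(np.float32(pts))); P=ray(c,b,z)
    s=[np.linalg.norm(P[i]-P[(i+1)%4]) for i in range(4)]; i=int(np.argmax(s[:2])); e=P[i]-P[(i+1)%4]; e=e*np.sign(e[0])
    print('slot px',b.mean(0),'pos',P.mean(0),'sides',np.array(s[:2]),'yaw',np.degrees(np.arctan2(e[1],e[0])))
E
python3 -c "
from h import *
c=imaging.capture('wrist')
f=c['frame']; hsv=cv2.cvtColor(f,cv2.COLOR_RGB2HSV)
m=((hsv[...,0]<6)|(hsv[...,0]>174))&(hsv[...,1]>200)&(hsv[...,2]>170); m[:205]=0;m[260:]=0;m[:,:290]=0;m[:,345:]=0
ys,xs=np.nonzero(m); print('knob',len(xs),xs.min(),xs.max(),ys.min(),ys.max(),xs.mean(),ys.mean(),ray(c,[[xs.mean(),ys.mean()],[xs.min(),ys.mean()],[xs.max()+1,ys.mean()]],.085))
slot(c,proj(c,[.5019,.1497,.088])[0])
# base edges: back edge (90,154)-(388,153), front right corner (384,274)
print(ray(c,[[90,154],[388,153],[384,274]],.012))
"
```

```text
knob 615 297 324 216 243 310.3382113821138 229.29593495934958 [[ 0.5138 -0.0174  0.085 ]
 [ 0.5132 -0.0066  0.085 ]
 [ 0.5145 -0.0293  0.085 ]]
slot px [107.78 230.46] pos [0.504  0.1496 0.088 ] sides [0.0194 0.0488] yaw 3.458256536829364
[[ 0.5608  0.2042  0.012 ]
 [ 0.5757 -0.0879  0.012 ]
 [ 0.4525 -0.0968  0.012 ]]
```

```bash
python3 -c "
from h import *
go(.5137,-.0174,.077,3.4)"
```

```text
t 3.0333 pos [ 0.5109 -0.022   0.2395] F [-0.6368  0.1303  0.3931] open 0.6905018136793821 grip 0.0
shift [ 0.0031 -0.0045  0.1625] turn [ 0.02  0.03 -0.23]
```

Call:
{"method": "play_rows", "body": {"motion": [[[0.003,-0.0045,0.04,0,0,0],[0.003,-0.0045,0.08,0,0,0],[0.003,-0.0045,0.11,0,0,0],[0.003,-0.0045,0.13,0,0,0],[0.003,-0.0045,0.148,0,0,0],[0.003,-0.0045,0.16,0,0,0],[0.003,-0.0045,0.1625,0,0,0],[0.003,-0.0045,0.1625,0,0,0]]]}}

```text
time_s: 3.7
position: [0.5133, -0.0176, 0.0764]
tcp_rot: [[0.999, 0.054, -0.002], [0.054, -0.999, 0.0], [-0.002, -0.0, -1.0]]
force: [0.5, 0.3, 0.1]
opening: 0.689
grasp_force: 0.0
```

Call:
{"method": "play_rows", "body": {"motion": [[[0,0,0,0,0,0],[0,0,0,0,0,0],[0,0,0,0,0,0],[0,0,0,0,0,0],[0,0,0,0,0,0],[0,0,0,0,0,0]]], "fingers": 0.015}}

```text
time_s: 4.2
position: [0.5143, -0.0161, 0.0775]
tcp_rot: [[0.998, 0.057, 0.001], [0.057, -0.998, -0.0], [0.001, 0.0, -1.0]]
force: [-1.0, -0.1, -0.1]
opening: 0.317
grasp_force: 0.0
```

```bash
python3 -c "
from h import *
go(.509,.0648,.077,3.4)"
```

```text
t 4.2 pos [ 0.5143 -0.0161  0.0775] F [-0.9884 -0.1487 -0.0689] open 0.31676554955228886 grip 0.0
shift [-0.0006 -0.081   0.0005] turn [ 0.02 -0.05 -0.14]
```

Call:
{"method": "play_rows", "body": {"motion": [[[0,0,0,0,0,0],[0,0,0,0,0,0],[0,0,0,0,0,0],[0,0,0,0,0,0]]]}}

```text
time_s: 4.53
position: [0.5142, -0.0161, 0.0773]
tcp_rot: [[0.998, 0.057, 0.0], [0.057, -0.998, -0.0], [0.0, 0.0, -1.0]]
force: [-1.0, -0.8, 3.8]
opening: 0.27
grasp_force: 30.0
```

```bash
python3 -c "
from h import *
go(.509,.0648,.077,3.4)"
```

```text
t 4.5333 pos [ 0.5142 -0.0161  0.0773] F [-1.0433 -0.7582  3.8024] open 0.26995716586841206 grip 29.999676891602576
shift [-0.0006 -0.0811  0.0003] turn [ 0.01 -0.02 -0.15]
```

Call:
{"method": "play_rows", "body": {"motion": [[[0,-0.01,0,0,0,0],[0,-0.025,0,0,0,0],[0,-0.04,0,0,0,0],[0,-0.055,0,0,0,0],[0,-0.067,0,0,0,0],[0,-0.076,0,0,0,0],[0,-0.081,0,0,0,0],[0,-0.081,0,0,0,0]]]}}

```text
time_s: 5.2
position: [0.5093, 0.0657, 0.0773]
tcp_rot: [[0.998, 0.058, 0.0], [0.058, -0.998, -0.0], [-0.0, 0.0, -1.0]]
force: [-0.4, -0.9, 6.1]
opening: 0.269
grasp_force: 30.0
```

Call:
{"method": "play_rows", "body": {"motion": [[[0,0,0,0,0,0],[0,0,0,0,0,0],[0,0,0,0,0,0]]]}}

```text
time_s: 5.45
position: [0.5093, 0.0653, 0.0773]
tcp_rot: [[0.998, 0.057, -0.0], [0.057, -0.998, 0.0], [-0.0, -0.0, -1.0]]
force: [-1.5, 0.7, 5.1]
opening: 0.268
grasp_force: 30.0
```

```bash
python3 -c "
from h import *
go(.509,.0648,.077,3.4)
c=imaging.capture('top'); f=c['frame']; a=cv2.resize(f[190:290,235:375],None,fx=5,fy=5,interpolation=cv2.INTER_CUBIC); cv2.imwrite('pics/t2.png',a[:,:,::-1])
"
```

```text
t 5.45 pos [0.5093 0.0653 0.0773] F [-1.4998  0.7063  5.0658] open 0.26807559697330346 grip 30.000304291024804
shift [-0.0003  0.0005  0.0003] turn [-0.02  0.01 -0.15]
```

Call:
{"method": "play_rows", "body": {"motion": [[[0,0,0,0,0,0],[0,0,0,0,0,0],[0,0,0,0,0,0],[0,0,0,0,0,0],[0,0,0,0,0,0],[0,0,0,0,0,0]]], "fingers": 0.04}}

```text
time_s: 6.0
position: [0.5094, 0.0648, 0.0769]
tcp_rot: [[0.998, 0.056, -0.0], [0.056, -0.998, 0.0], [-0.0, -0.0, -1.0]]
force: [0.5, 0.6, -0.4]
opening: 0.452
grasp_force: 0.0
```

Call:
{"method": "play_rows", "body": {"motion": [[[0,0,-0.03,0,0,0],[0,0,-0.06,0,0,0],[0,0,-0.1,0,0,0],[0,0,-0.14,0,0,0],[0,0,-0.17,0,0,0],[0,0,-0.17,0,0,0],[0,0,-0.17,0,0,0]]], "fingers": 0.05}}

```text
time_s: 6.58
position: [0.5105, 0.0647, 0.249]
tcp_rot: [[0.998, 0.057, 0.005], [0.057, -0.998, -0.0], [0.005, 0.001, -1.0]]
force: [0.3, -0.3, -1.2]
opening: 0.576
grasp_force: 0.0
```

```bash
python3 -c "
from h import *
go(.425,-.2415,.24,2.5)
c=imaging.capture('wrist'); save(c,'w2'); f=c['frame']; hsv=cv2.cvtColor(f,cv2.COLOR_RGB2HSV)
m=((hsv[...,0]<6)|(hsv[...,0]>174))&(hsv[...,1]>200)&(hsv[...,2]>170)
u,v=np.int32(proj(c,[.509,.0648,.085])[0]); k=np.zeros_like(m); k[v-25:v+25,u-25:u+25]=1; m&=k
ys,xs=np.nonzero(m); print('knob',len(xs),ray(c,[[(xs.min()+xs.max()+1)/2,ys.mean()],[xs.min(),ys.mean()],[xs.max()+1,ys.mean()]],.085))
slot(c,proj(c,[.504,.1496,.088])[0])
"
```

```text
t 6.5833 pos [0.5105 0.0647 0.249 ] F [ 0.2591 -0.3226 -1.2346] open 0.575849524738733 grip 0.0
shift [-0.1027  0.3009  0.0086] turn [ 0.04 -0.28  0.75]
knob 567 [[0.5089 0.0643 0.085 ]
 [0.5083 0.0757 0.085 ]
 [0.5095 0.053  0.085 ]]
slot px [214.0929 233.8938] pos [0.5037 0.1491 0.088 ] sides [0.0175 0.0461] yaw 3.3107977407518434
```

View pics/w2.png

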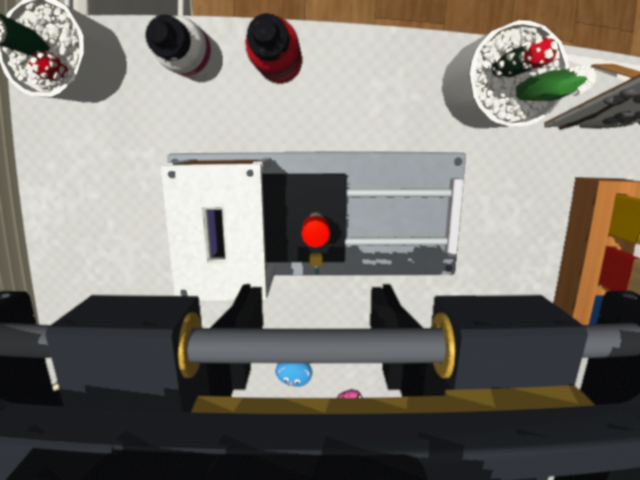

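The sled is in its station: knob to slot measures 84.9 mm. The slot is at (214,234) in the picture, with the lamp bars now under the hood. Next is the tag.

Call:
{"method": "play_rows", "body": {"motion": [[[-0.103,0.301,0,0,0,0.8],[-0.103,0.301,0,0,0,0.8],[-0.103,0.301,0,0,0,0.8],[-0.103,0.301,0,0,0,0.8],[-0.103,0.301,0,0,0,0.8],[-0.103,0.301,0,0,0,0.8],[-0.103,0.301,0,0,0,0.8],[-0.103,0.301,0,0,0,0.8]]]}}

```text
time_s: 7.3
position: [0.4216, -0.2443, 0.2449]
tcp_rot: [[0.999, 0.04, -0.003], [0.04, -0.999, 0.002], [-0.003, -0.002, -1.0]]
force: [1.4, -0.0, -0.1]
opening: 0.573
grasp_force: 0.0
```

Call:
{"method": "play_rows", "body": {"motion": [[[0,0,0,0,0,0],[0,0,0,0,0,0],[0,0,0,0,0,0]]]}}

```text
time_s: 7.55
position: [0.4227, -0.2402, 0.2454]
tcp_rot: [[0.999, 0.042, -0.003], [0.042, -0.999, 0.004], [-0.003, -0.004, -1.0]]
force: [-0.2, 0.1, -0.5]
opening: 0.579
grasp_force: 0.0
```

```bash
python3 -c "
from h import *
go(.425,-.2415,.12,2.5)
c=imaging.capture('wrist'); save(c,'w3'); print(proj(c,[[.425,-.2415,.135],[.479,-.239,.135]]))
"
```

```text
t 7.55 pos [ 0.4227 -0.2402  0.2454] F [-0.1547  0.0725 -0.4659] open 0.5787581554859358 grip 0.0
shift [0.0027 0.0018 0.1253] turn [-0.21  0.17 -0.08]
[[317.7448 244.686 ]
 [317.4805 166.3605]]
```

View pics/w3.png

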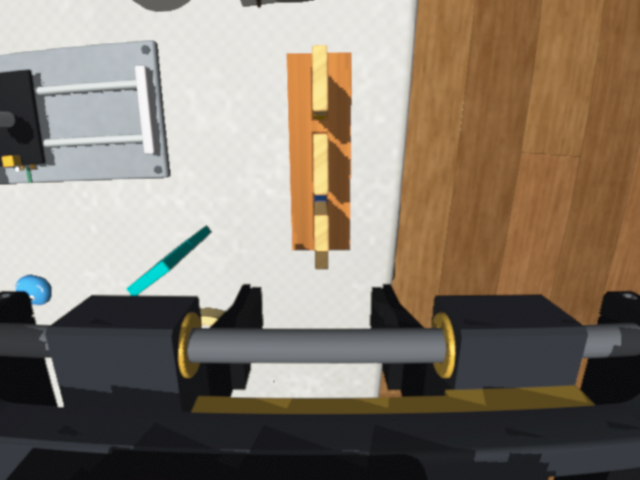

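The picture shows the blue tag nearest the gripper: bare top about (321,215–269), blue paint just showing at (320,197). The red and yellow tags are above it at (320,165) and (320,78).

```bash
python3 -c "
from h import *
c=imaging.capture('wrist'); hsv=cv2.cvtColor(c['frame'],cv2.COLOR_RGB2HSV)
f=c['frame']
for v in (225,235,245,255,262): print(v,[tuple(int(t) for t in f[v,u]) for u in range(310,332,2)])
print([(v,tuple(int(t) for t in f[v,320])) for v in range(194,276,4)])
print(ray(c,[[321,243],[314,243],[328,243],[321,215],[321,269]],.135)); go(.425,-.2415,.12,2.5)
"
```

```text
225 [(208, 134, 68), (193, 126, 64), (198, 152, 91), (244, 215, 134), (248, 222, 140), (248, 222, 140), (247, 221, 139), (248, 223, 140), (247, 220, 137), (198, 158, 97), (113, 78, 43)]
235 [(206, 134, 69), (192, 124, 65), (188, 145, 88), (244, 215, 133), (248, 222, 139), (245, 216, 134), (241, 210, 130), (241, 210, 130), (239, 205, 128), (184, 147, 90), (110, 75, 42)]
245 [(205, 132, 67), (206, 134, 69), (200, 144, 84), (234, 197, 123), (243, 214, 134), (245, 217, 135), (247, 221, 138), (248, 223, 140), (246, 220, 138), (197, 158, 97), (112, 77, 43)]
255 [(226, 225, 220), (226, 225, 220), (192, 188, 178), (133, 112, 79), (137, 112, 72), (137, 112, 71), (138, 112, 72), (139, 112, 71), (139, 114, 76), (185, 177, 162), (225, 224, 219)]
262 [(224, 222, 218), (223, 221, 216), (189, 184, 174), (134, 112, 80), (136, 110, 69), (134, 109, 69), (131, 107, 68), (133, 108, 68), (131, 107, 68), (143, 129, 108), (214, 212, 203)]
[(194, (208, 171, 114)), (198, (25, 58, 98)), (202, (125, 103, 76)), (206, (140, 113, 72)), (210, (138, 113, 72)), (214, (149, 121, 77)), (218, (250, 228, 146)), (222, (249, 224, 141)), (226, (248, 222, 139)), (230, (250, 228, 145)), (234, (247, 220, 137)), (238, (242, 213, 131)), (242, (243, 214, 133)), (246, (247, 220, 137)), (250, (230, 192, 119)), (254, (137, 112, 71)), (258, (138, 112, 71)), (262, (134, 109, 69)), (266, (134, 109, 69)), (270, (178, 171, 158)), (274, (226, 226, 221))]
[[ 0.4266 -0.2434  0.135 ]
 [ 0.4264 -0.2385  0.135 ]
 [ 0.4268 -0.2483  0.135 ]
 [ 0.4466 -0.2425  0.135 ]
 [ 0.4073 -0.2443  0.135 ]]
t 7.65 pos [ 0.4233 -0.2398  0.2461] F [0.0457 0.362  1.144 ] open 0.5756659620103608 grip 0.0
shift [0.0018 0.0021 0.1261] turn [-0.13  0.1   0.03]
```

Call:
{"method": "play_rows", "body": {"motion": [[[0.0035,0.004,0.03,0,0,0],[0.0035,0.004,0.06,0,0,0],[0.0035,0.004,0.09,0,0,0],[0.0035,0.004,0.11,0,0,0],[0.0035,0.004,0.122,0,0,0],[0.0035,0.004,0.127,0,0,0],[0.0035,0.004,0.127,0,0,0]]]}}

```text
time_s: 8.23
position: [0.427, -0.2437, 0.1189]
tcp_rot: [[0.999, 0.045, -0.002], [0.045, -0.999, 0.002], [-0.002, -0.002, -1.0]]
force: [0.2, -0.4, 0.4]
opening: 0.574
grasp_force: 0.0
```

```bash
python3 -c "
from h import *
go(.4268,-.2433,.119,2.5)"
```

```text
t 8.2333 pos [ 0.427  -0.2437  0.1189] F [ 0.2256 -0.3967  0.3632] open 0.5738520911347875 grip 0.0
shift [-0.0002 -0.0004 -0.0001] turn [-0.13  0.13  0.06]
```

Call:
{"method": "play_rows", "body": {"motion": [[[0,0,0,0,0,0],[0,0,0,0,0,0],[0,0,0,0,0,0],[0,0,0,0,0,0],[0,0,0,0,0,0],[0,0,0,0,0,0],[0,0,0,0,0,0],[0,0,0,0,0,0]]], "fingers": 0.0}}

```text
time_s: 8.9
position: [0.4272, -0.2452, 0.1203]
tcp_rot: [[0.999, 0.042, -0.0], [0.042, -0.999, 0.001], [-0.0, -0.001, -1.0]]
force: [0.2, 0.6, 2.5]
opening: 0.11
grasp_force: 30.0
```

Call:
{"method": "play_rows", "body": {"motion": [[[0,0,0,0,0,0],[0,0,0,0,0,0],[0,0,0,0,0,0],[0,0,0,0,0,0]]]}}

```text
time_s: 9.23
position: [0.4273, -0.2452, 0.1203]
tcp_rot: [[0.999, 0.043, -0.0], [0.043, -0.999, 0.0], [-0.0, -0.0, -1.0]]
force: [-0.4, 1.9, 5.9]
opening: 0.112
grasp_force: 30.0
```

```bash
python3 -c "
from h import *
go(.4268,-.2433,.119,2.5)"
```

```text
t 9.2333 pos [ 0.4273 -0.2452  0.1203] F [-0.3724  1.8637  5.8523] open 0.11194349781978866 grip 29.999662147885715
shift [-0.0004 -0.002   0.0013] turn [-0.02  0.01 -0.06]
```

Call:
{"method": "play_rows", "body": {"motion": [[[0,0,-0.01,0,0,0],[0,0,-0.03,0,0,0],[0,0,-0.05,0,0,0],[0,0,-0.07,0,0,0],[0,0,-0.1,0,0,0],[0,0,-0.13,0,0,0],[0,0,-0.14,0,0,0],[0,0,-0.14,0,0,0]]]}}

```text
time_s: 9.9
position: [0.4288, -0.247, 0.2627]
tcp_rot: [[0.999, 0.043, 0.005], [0.043, -0.999, -0.005], [0.005, 0.006, -1.0]]
force: [0.7, -0.2, -0.6]
opening: 0.111
grasp_force: 30.0
```

```bash
python3 -c "
from h import *
go(.5038,.1493,.26,3.4)"
```

```text
t 9.9 pos [ 0.4288 -0.247   0.2627] F [ 0.6951 -0.1682 -0.6025] open 0.11115830647356978 grip 29.99894712032983
shift [ 0.0918 -0.3928  0.001 ] turn [ 0.33 -0.28 -0.95]
```

Call:
{"method": "play_rows", "body": {"motion": [[[0.09,-0.03,0,0,0,-0.5],[0.09,-0.06,0,0,0,-0.8],[0.09,-0.1,0,0,0,-0.8],[0.09,-0.14,0,0,0,-0.8],[0.09,-0.18,0,0,0,-0.8],[0.09,-0.22,0,0,0,-0.8],[0.09,-0.25,0,0,0,-0.8],[0.09,-0.27,0,0,0,-0.8]]]}}

```text
time_s: 10.57
position: [0.5036, 0.0321, 0.258]
tcp_rot: [[0.998, 0.059, -0.004], [0.059, -0.998, 0.002], [-0.004, -0.002, -1.0]]
force: [0.3, -0.5, -0.7]
opening: 0.113
grasp_force: 30.0
```

Call:
{"method": "play_rows", "body": {"motion": [[[0,-0.03,0,0,0,0],[0,-0.06,0,0,0,0],[0,-0.09,0,0,0,0],[0,-0.11,0,0,0,0],[0,-0.121,0,0,0,0],[0,-0.121,0,0,0,0],[0,-0.121,0,0,0,0],[0,-0.121,0,0,0,0]]]}}

```text
time_s: 11.23
position: [0.4989, 0.1479, 0.2594]
tcp_rot: [[0.998, 0.056, -0.001], [0.056, -0.998, -0.001], [-0.001, 0.001, -1.0]]
force: [-0.2, -0.2, -0.8]
opening: 0.113
grasp_force: 30.0
```

```bash
python3 -c "
from h import *
go(.5038,.1493,.26,3.4)
c=imaging.capture('wrist'); save(c,'w4')
for n in ('scene','top'):
  d=finder.recognise(n,'tag_blue') if 0 else None
print(proj(c,[[.5038,.1493,.088]])) 
s=imaging.capture('scene'); u,v=np.int32(proj(s,[.5038,.1493,.12])[0]); print(u,v)
a=cv2.resize(s['frame'][v-60:v+60,u-60:u+60],None,fx=4,fy=4,interpolation=cv2.INTER_CUBIC)
b=np.zeros((480,800,3),np.uint8); b[:,:480]=a; cv2.imwrite('pics/s4.png',b[:,:480,::-1])
"
```

```text
t 11.2333 pos [0.4989 0.1479 0.2594] F [-0.18   -0.2349 -0.8021] open 0.11262693453057818 grip 29.999148288625292
shift [ 0.005  -0.0012 -0.0006] turn [ 0.05  0.05 -0.2 ]
[[313.7746 222.2075]]
288 198
```

View pics/w4.png

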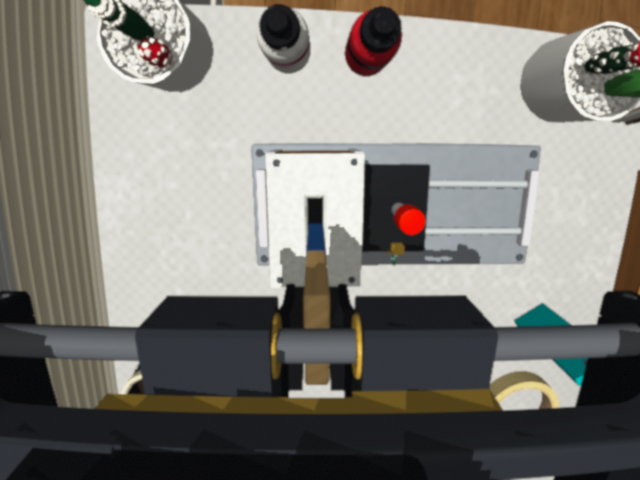

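View pics/s4.png

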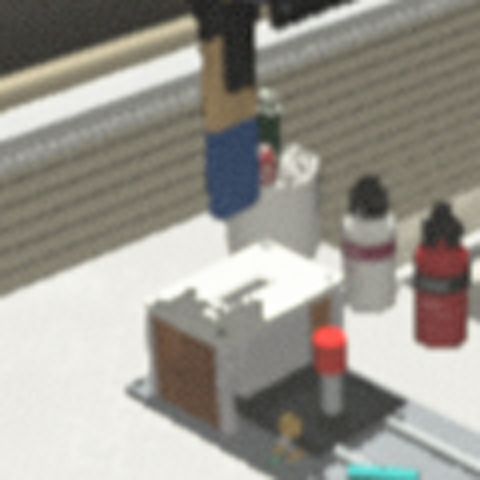

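The wrist picture shows the tag's painted +x face ending at about (316,222), just in front of the slot at (315,210). The scene picture shows it held upright with paint down, above the white hood.

```bash
python3 -c "
from h import *
s=bot.read_state(); p=s['position']; T=np.array(s['tcp_rot'])
c=imaging.capture('wrist'); f=c['frame'].astype(int); m=(f[...,2]>f[...,0]+30)&(f[...,2]>60); m[:190]=0;m[262:]=0;m[:,:295]=0;m[:,335:]=0
for v in range(218,252,2):
  x=np.nonzero(m[v])[0]; print(v,(x.min(),x.max()+1,len(x)) if len(x) else None,end='; ')
loc=lambda X:p+T@np.array(X)
pts=[loc([a,b,z]) for (a,b,z) in [(17,-3,110),(17,3,110),(20,-5,104),(20,5,104),(20,-5,60),(20,5,60)] for a,b,z in [(a/1e3-.0005,b/1e3,z/1e3)]]
print(); print(proj(c,pts))
print('row190-222',[(v,[int(t) for t in c['frame'][v,300:332:2].min(1)]) for v in (200,206,212,218)])
go(.5038+.0005,.1493,.22,3.4)
"
```

```text
218 None; 220 None; 222 None; 224 (np.int64(309), np.int64(322), 13); 226 (np.int64(309), np.int64(322), 13); 228 (np.int64(308), np.int64(322), 14); 230 (np.int64(308), np.int64(323), 15); 232 (np.int64(308), np.int64(323), 15); 234 (np.int64(308), np.int64(323), 15); 236 (np.int64(308), np.int64(323), 15); 238 (np.int64(308), np.int64(323), 15); 240 (np.int64(308), np.int64(324), 16); 242 (np.int64(308), np.int64(324), 16); 244 (np.int64(308), np.int64(324), 16); 246 (np.int64(307), np.int64(324), 17); 248 (np.int64(307), np.int64(324), 17); 250 (np.int64(307), np.int64(308), 1); 
[[310.8422 225.4469]
 [319.5438 225.4443]
 [307.7341 223.1044]
 [322.6088 223.1   ]
 [306.1013 240.2863]
 [323.9218 240.281 ]]
row190-222 [(200, [235, 232, 192, 143, 44, 18, 20, 20, 19, 20, 22, 94, 202, 229, 237, 239]), (206, [235, 232, 192, 140, 47, 16, 18, 18, 17, 18, 21, 97, 201, 229, 240, 242]), (212, [240, 238, 190, 131, 47, 16, 15, 18, 15, 17, 20, 102, 211, 234, 242, 240]), (218, [238, 235, 205, 148, 55, 16, 17, 17, 17, 17, 20, 101, 214, 234, 238, 235])]
t 11.3833 pos [0.4991 0.1477 0.2599] F [ 0.1383  1.0648 -0.9686] open 0.11314053348076436 grip 29.999118651612662
shift [ 0.0052 -0.0013  0.0399] turn [ 0.02  0.01 -0.26]
```

Call:
{"method": "play_rows", "body": {"motion": [[[0.002,-0.001,0.01,0,0,-0.2],[0.005,-0.001,0.02,0,0,-0.2],[0.005,-0.001,0.03,0,0,-0.2],[0.005,-0.001,0.04,0,0,-0.2],[0.005,-0.001,0.048,0,0,-0.2],[0.005,-0.001,0.05,0,0,-0.2],[0.005,-0.001,0.05,0,0,-0.2],[0.005,-0.001,0.05,0,0,-0.2]]]}}

```text
time_s: 12.05
position: [0.5039, 0.1503, 0.2099]
tcp_rot: [[0.998, 0.06, -0.0], [0.06, -0.998, -0.0], [-0.0, 0.0, -1.0]]
force: [-0.2, -0.3, -0.7]
opening: 0.111
grasp_force: 30.0
```

```bash
python3 -c "
from h import *
go(.5043,.149,.21,3.4)
c=imaging.capture('wrist'); save(c,'w5'); u,v=np.int32(proj(c,[.5038,.149,.088])[0]); print(u,v)
a=cv2.resize(c['frame'][v-70:v+50,u-60:u+60],None,fx=5,fy=5,interpolation=cv2.INTER_CUBIC); cv2.imwrite('pics/w5c.png',a[:,:,::-1])
"
```

```text
t 12.05 pos [0.5039 0.1503 0.2099] F [-0.2454 -0.2737 -0.6701] open 0.11082621350749507 grip 29.999009516614024
shift [ 0.0004  0.0013 -0.0001] turn [0.   0.01 0.05]
317 243
```

View pics/w5c.png

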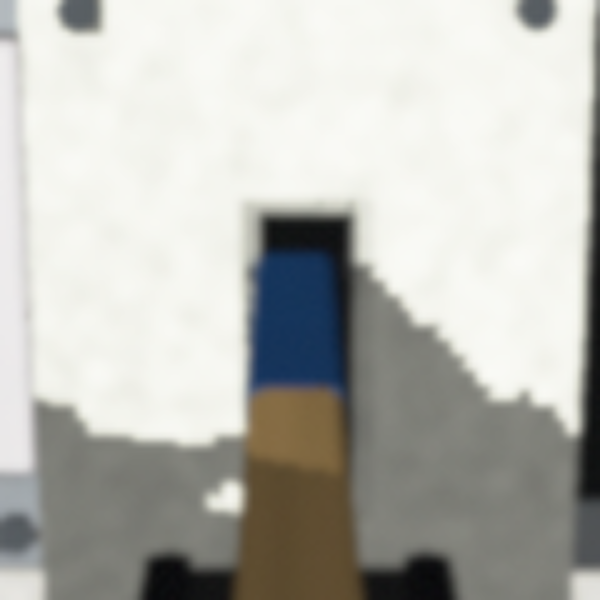

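The close crop shows the tag foot at crop columns 262–333 (centre 297) and the slot at 264–352 (centre about 307). The tag therefore sits about 1.3 mm too far +y, which matches the TCP reading of 0.1503 against the 0.149 target.

```bash
python3 -c "
from h import *
c=imaging.capture('wrist'); s=bot.read_state(); p=s['position']; T=np.array(s['tcp_rot']); print(p)
a=np.radians(3.4); X=np.array([np.cos(a),np.sin(a),0]);Y=np.array([-np.sin(a),np.cos(a),0]); w=np.array([.5038,.149,0])
print('slot inner +x corners', (proj(c,[w+.022*X+k*.007*Y+[0,0,z] for z in(.0855,.08) for k in(1,-1)])-[257,173])*5)
print('tag foot, shoulder', (proj(c,[p+T@[x-.0005,k*y,z] for x,y,z in((.017,.003,.11),(.02,.005,.104)) for k in(-1,1)])-[257,173])*5)
print('holes',(proj(c,[w+.024*X,w])-[257,173])*5); go(.5043,.149,.19,3.4)
"
```

```text
[0.5042 0.1503 0.2105]
slot inner +x corners [[251.9139 205.459 ]
 [348.6671 205.5215]
 [252.7253 198.1666]
 [347.6523 198.2282]]
tag foot, shoulder [[269.0947 261.5731]
 [312.6457 261.5575]
 [253.5351 249.8544]
 [327.9842 249.8277]]
holes [[299.0621 105.9839]
 [298.9163 231.1689]]
t 12.15 pos [0.5042 0.1503 0.2105] F [-0.3625  0.2941 -0.9761] open 0.11151503299074374 grip 29.999235895229504
shift [-0.      0.0013  0.0205] turn [-0.   -0.07  0.05]
```

```bash
python3 -c "
from h import *
c=imaging.capture('wrist'); g=c['frame'].mean(2).astype(int); print(bot.read_state()['position'])
print('rows 208-228 @c316-320',list(zip(range(208,230),g[208:230,315:321].mean(1).astype(int))))
print('cols @ rows 217-219',list(zip(range(300,334),g[218:220,300:334].mean(0).astype(int))))
b=c['frame'][226:230,300:334].mean(0).astype(int); print('tag cols',[(300+i,b[i].tolist()) for i in range(34)])
w=cv2.imread('pics/w2.png').mean(2).astype(int); print('w2 rows',list(zip(range(200,270),w[200:270,213:217].mean(1).astype(int))))
"
```

```text
[0.5042 0.1503 0.2106]
rows 208-228 @c316-320 [(208, np.int64(243)), (209, np.int64(244)), (210, np.int64(244)), (211, np.int64(243)), (212, np.int64(238)), (213, np.int64(226)), (214, np.int64(207)), (215, np.int64(170)), (216, np.int64(110)), (217, np.int64(51)), (218, np.int64(22)), (219, np.int64(17)), (220, np.int64(17)), (221, np.int64(18)), (222, np.int64(25)), (223, np.int64(37)), (224, np.int64(48)), (225, np.int64(53)), (226, np.int64(53)), (227, np.int64(54)), (228, np.int64(54)), (229, np.int64(54))]
cols @ rows 217-219 [(300, np.int64(240)), (301, np.int64(240)), (302, np.int64(240)), (303, np.int64(239)), (304, np.int64(232)), (305, np.int64(216)), (306, np.int64(194)), (307, np.int64(178)), (308, np.int64(147)), (309, np.int64(93)), (310, np.int64(42)), (311, np.int64(22)), (312, np.int64(20)), (313, np.int64(20)), (314, np.int64(21)), (315, np.int64(21)), (316, np.int64(20)), (317, np.int64(20)), (318, np.int64(20)), (319, np.int64(20)), (320, np.int64(19)), (321, np.int64(21)), (322, np.int64(20)), (323, np.int64(21)), (324, np.int64(21)), (325, np.int64(31)), (326, 
[... 1733 characters left out ...]
, np.int64(59)), (238, np.int64(59)), (239, np.int64(61)), (240, np.int64(60)), (241, np.int64(61)), (242, np.int64(61)), (243, np.int64(62)), (244, np.int64(62)), (245, np.int64(63)), (246, np.int64(62)), (247, np.int64(63)), (248, np.int64(63)), (249, np.int64(64)), (250, np.int64(63)), (251, np.int64(61)), (252, np.int64(58)), (253, np.int64(51)), (254, np.int64(41)), (255, np.int64(34)), (256, np.int64(44)), (257, np.int64(78)), (258, np.int64(119)), (259, np.int64(161)), (260, np.int64(198)), (261, np.int64(218)), (262, np.int64(225)), (263, np.int64(231)), (264, np.int64(237)), (265, np.int64(240)), (266, np.int64(242)), (267, np.int64(242)), (268, np.int64(241)), (269, np.int64(239))]
```

Call:
{"method": "play_rows", "body": {"motion": [[[-0.0013,0.0017,0,0,0,0],[-0.0013,0.0017,0,0,0,0],[-0.0013,0.0017,0.005,0,0,0],[-0.0013,0.0017,0.01,0,0,0],[-0.0013,0.0017,0.015,0,0,0],[-0.0013,0.0017,0.02,0,0,0],[-0.0013,0.0017,0.025,0,0,0],[-0.0013,0.0017,0.025,0,0,0]]]}}

```text
time_s: 12.87
position: [0.5022, 0.1484, 0.1838]
tcp_rot: [[0.998, 0.06, -0.002], [0.06, -0.998, -0.0], [-0.002, 0.0, -1.0]]
force: [0.2, 0.2, -1.1]
opening: 0.112
grasp_force: 30.0
```

```bash
python3 -c "
from h import *
go(.503,.1485,.15,3.4); c=imaging.capture('wrist'); go(.503,.1485,.15,3.4)
g=c['frame'].astype(int); 
for v in range(212,226,2): print(v,g[v,302:334].mean(1).astype(int).tolist())
print('b-r',(g[222,302:334,2]-g[222,302:334,0]).tolist())
"
```

```text
t 12.8667 pos [0.5022 0.1484 0.1838] F [ 0.2159  0.1959 -1.0593] open 0.11220916317910588 grip 29.999095419771038
shift [ 0.0009 -0.0001  0.0338] turn [0.   0.1  0.04]
t 12.9167 pos [0.5023 0.1484 0.1842] F [ 1.1647  0.3105 -0.6557] open 0.11038894761616895 grip 29.99920214933809
shift [ 0.0008 -0.      0.0342] turn [-0.    0.09  0.04]
212 [241, 241, 242, 242, 242, 243, 244, 245, 246, 246, 246, 245, 245, 244, 244, 244, 244, 244, 244, 244, 244, 244, 244, 244, 243, 243, 242, 242, 243, 243, 244, 245]
214 [243, 243, 243, 243, 244, 244, 245, 246, 246, 246, 246, 246, 246, 245, 245, 244, 244, 243, 243, 242, 242, 242, 241, 240, 240, 239, 240, 240, 242, 243, 244, 245]
216 [239, 239, 240, 240, 242, 242, 242, 243, 243, 243, 242, 242, 242, 242, 241, 239, 238, 237, 237, 237, 237, 237, 236, 235, 235, 235, 237, 239, 242, 244, 245, 246]
218 [214, 211, 212, 213, 214, 214, 214, 215, 215, 215, 216, 215, 215, 214, 211, 203, 197, 199, 203, 202, 207, 209, 203, 201, 211, 222, 227, 231, 237, 243, 245, 245]
220 [201, 194, 184, 166, 149, 142, 141, 141, 142, 144, 145, 145, 144, 144, 143, 143, 145, 148, 150, 151, 151, 152, 151, 157, 186, 215, 225, 228, 235, 241, 243, 244]
222 [197, 184, 162, 120, 70, 39, 36, 37, 39, 40, 40, 40, 39, 39, 40, 41, 42, 40, 41, 40, 39, 39, 54, 101, 165, 212, 225, 228, 234, 240, 242, 243]
224 [196, 182, 159, 114, 64, 34, 38, 46, 49, 49, 51, 51, 50, 50, 50, 49, 49, 49, 48, 45, 38, 30, 42, 95, 163, 211, 225, 230, 235, 241, 243, 243]
b-r [-9, -9, -8, -6, -3, 1, 4, 7, 10, 10, 11, 11, 11, 10, 10, 11, 10, 10, 9, 7, 3, 2, -1, -4, -8, -10, -7, -8, -6, -6, -5, -5]
```

The tag is through the mouth and centred across the slot (dark columns 305–325, tag 308–322), with no contact force. Next I lower it to depth.

Call:
{"method": "play_rows", "body": {"motion": [[[0.0003,0,0.005,0,0,0],[0.0003,0,0.011,0,0,0],[0.0003,0,0.017,0,0,0],[0.0003,0,0.023,0,0,0],[0.0003,0,0.029,0,0,0],[0.0003,0,0.033,0,0,0],[0.0003,0,0.034,0,0,0],[0.0003,0,0.034,0,0,0]]]}}

```text
time_s: 13.58
position: [0.5026, 0.1485, 0.1505]
tcp_rot: [[0.998, 0.06, -0.001], [0.06, -0.998, -0.0], [-0.001, -0.0, -1.0]]
force: [0.6, -0.0, -0.3]
opening: 0.111
grasp_force: 30.0
```

Call:
{"method": "play_rows", "body": {"motion": [[[0,0,0,0,0,0],[0,0,0,0,0,0],[0,0,0,0,0,0],[0,0,0,0,0,0],[0,0,0,0,0,0],[0,0,0,0,0,0]]]}}

```text
time_s: 14.08
position: [0.503, 0.1485, 0.1512]
tcp_rot: [[0.998, 0.06, 0.0], [0.06, -0.998, 0.0], [0.0, -0.0, -1.0]]
force: [0.7, 0.0, -0.4]
opening: 0.111
grasp_force: 30.0
```

```bash
python3 -c "
from h import *
go(.503,.1485,.15,3.4); s=bot.read_state(); print(s['moment'])
c=imaging.capture('wrist'); go(.503,.1485,.15,3.4)
u,v=np.int32(proj(c,[.503,.1485,.088])[0]); print(u,v)
w=c['frame'][v-80:v+40,u-70:u+70]; s2=imaging.capture('scene'); U,V=np.int32(proj(s2,[.503,.1485,.12])[0])
q=s2['frame'][V-50:V+50,U-58:U+59]
a=np.hstack([cv2.resize(w,(400,343),interpolation=cv2.INTER_CUBIC),cv2.resize(q,(400,343),interpolation=cv2.INTER_CUBIC)]); cv2.imwrite('pics/fin.png',a[:,:,::-1])
"
```

```text
t 14.0833 pos [0.503  0.1485 0.1512] F [ 0.7102  0.0014 -0.4475] open 0.11091692148660294 grip 29.9992336469586
shift [ 0.     -0.      0.0012] turn [-0.   -0.02  0.04]
[ 0.0133  0.0646 -0.009 ]
t 14.1333 pos [0.503  0.1485 0.1512] F [ 0.3897  0.4546 -1.0504] open 0.11573593839364926 grip 29.999174372060224
shift [ 0.     -0.      0.0012] turn [ 0.   -0.01  0.04]
315 271
```

View pics/fin.png

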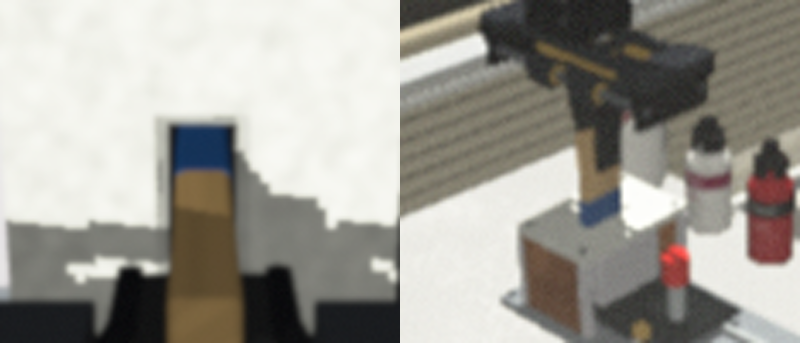

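The tag hangs through the slot, centred with dark margins on both sides (crop columns 170–235). About 20 mm of paint is still above the plate, which fits the foot being about 47 mm down. There is no contact force, and the sled is still at its station.

```bash
python3 -c "
from h import *
print(bot.hand_in())"
```

```text
the job is handed in; nothing more can be done
None
```

I handed the job in with the lamp sled in its station and the blue tag gripped and steady, its painted end about 47 mm down through the slot. The last readings showed no contact force to speak of. The hand-in returned no verdict.

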